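Check in three reagents on the analyser deck

TASK

Check in the reagents in the order they are dosed: with a fingertip, tap down the yellow key on the brown bottle's plate first, then the white bottle's, then the blue bottle's. Tap each lightly, just enough that the key sinks a good half of its way and stays down, and do not ram it against its stop; leave the green bottle's key alone. Do not lift, tip or shift any bottle, and finish clear of everything.

Things in the scene. Friction and masses are not known exactly. Their poses are not given: they have to be found in the camera images.
- station_brown: fixed grey check-in plate for the dark brown bottle, 150 x 76 mm and 8 mm thick, origin at the centre of its underside on the deck, z up. The bottle stands in a shallow white nest 42 mm along +x of the origin; a white pedestal (44 x 44 mm, top 38 mm above the deck) with the key stands 48 mm along -x, the robot's side. The plates differ only by their bottle; their places are mixed from run to run and each is turned by up to about 14 degrees.
- station_white: fixed grey check-in plate for the all-white bottle, 150 x 76 mm and 8 mm thick, origin at the centre of its underside on the deck, z up. The bottle stands in a shallow white nest 42 mm along +x of the origin; a white pedestal (44 x 44 mm, top 38 mm above the deck) with the key stands 48 mm along -x, the robot's side. The plates differ only by their bottle; their places are mixed from run to run and each is turned by up to about 14 degrees.
- station_blue: fixed grey check-in plate for the blue bottle, 150 x 76 mm and 8 mm thick, origin at the centre of its underside on the deck, z up. The bottle stands in a shallow white nest 42 mm along +x of the origin; a white pedestal (44 x 44 mm, top 38 mm above the deck) with the key stands 48 mm along -x, the robot's side. The plates differ only by their bottle; their places are mixed from run to run and each is turned by up to about 14 degrees.
- station_green: fixed grey check-in plate for the green bottle, 150 x 76 mm and 8 mm thick, origin at the centre of its underside on the deck, z up. The bottle stands in a shallow white nest 42 mm along +x of the origin; a white pedestal (44 x 44 mm, top 38 mm above the deck) with the key stands 48 mm along -x, the robot's side. The plates differ only by their bottle; their places are mixed from run to run and each is turned by up to about 14 degrees.
- key_brown_top (a point): centre of the flat top of the round yellow key (28 mm across) on the dark brown bottle's plate; key up, it is 58 mm above the deck and 20 mm above its pedestal. Moves with the key; z up.
- key_brown (a joint): that key's travel in m: 0 fully up (start), growing as it goes straight down to its hard stop at 0.016, where it is still 4 mm proud of the pedestal. No spring: it slides against a steady drag of about 3 N and stays where it is left. Half way down or more counts as checked in; over 15 N is no longer a light tap.
- key_white_top (a point): centre of the flat top of the round yellow key (28 mm across) on the all-white bottle's plate; key up, it is 58 mm above the deck and 20 mm above its pedestal. Moves with the key; z up.
- key_white (a joint): that key's travel in m: 0 fully up (start), growing as it goes straight down to its hard stop at 0.016, where it is still 4 mm proud of the pedestal. No spring: it slides against a steady drag of about 3 N and stays where it is left. Half way down or more counts as checked in; over 15 N is no longer a light tap.
- key_blue_top (a point): centre of the flat top of the round yellow key (28 mm across) on the blue bottle's plate; key up, it is 58 mm above the deck and 20 mm above its pedestal. Moves with the key; z up.
- key_blue (a joint): that key's travel in m: 0 fully up (start), growing as it goes straight down to its hard stop at 0.016, where it is still 4 mm proud of the pedestal. No spring: it slides against a steady drag of about 3 N and stays where it is left. Half way down or more counts as checked in; over 15 N is no longer a light tap.
- key_green_top (a point): centre of the flat top of the round yellow key (28 mm across) on the green bottle's plate; key up, it is 58 mm above the deck and 20 mm above its pedestal. Moves with the key; z up.
- key_green (a joint): that key's travel in m: 0 fully up (start), growing as it goes straight down to its hard stop at 0.016, where it is still 4 mm proud of the pedestal. No spring: it slides against a steady drag of about 3 N and stays where it is left. Half way down or more counts as checked in; over 15 N is no longer a light tap.
- bottle_brown_center (a point): centre, half-way up, of the loose upright dark brown bottle (40 x 40 mm, 78 mm tall with cap, about 70 g), standing in its nest with 2 mm of play; cap top 91 mm above the deck. Not to be handled.
- bottle_white_center (a point): centre, half-way up, of the loose upright all-white bottle (40 x 40 mm, 78 mm tall with cap, about 70 g), standing in its nest with 2 mm of play; cap top 91 mm above the deck. Not to be handled.
- bottle_blue_center (a point): centre, half-way up, of the loose upright blue bottle (40 x 40 mm, 78 mm tall with cap, about 70 g), standing in its nest with 2 mm of play; cap top 91 mm above the deck. Not to be handled.
- bottle_green_center (a point): centre, half-way up, of the loose upright green bottle (40 x 40 mm, 78 mm tall with cap, about 70 g), standing in its nest with 2 mm of play; cap top 91 mm above the deck. Not to be handled.

How it is judged:
By the outcome, as a careful person would: the job done as asked, in the order asked, and still so for the second after the job is handed in, with the robot touching nothing.
It also fails if it takes over 45 s, if anything falls off the work surface, if the arm or the gripper's body presses on something with over 40 N, if the wrist force passes 120 N, or if a joint passes its speed limit or range.

ROBOT

A 7-joint arm with a two-finger parallel gripper is mounted at the origin on the work surface. World frame = base frame: x ahead of the robot, y to its left, z up, the work surface at z = 0. Lengths are in mm, angles in rad, forces in N, time in s.
With the tool pointing down it reaches from about 350 to 900 mm from the base axis. Payload 8.1 kg.
Tool frame: the origin (TCP) lies midway between the tips of the shut fingers; the grasp point (between the pads) lies 19 mm behind it; y points along the fingers, x is the direction in which the jaws open and shut, and the axes are right-handed (so a half turn about y gives the same grasp; the last joint's range is limited). The gripper opens to 85 mm and grips with 20 to 120 N. Pads are 22 mm wide; open, the fingers measure 114 mm over their backs; the gripper's body (76 mm by 85 mm) begins 54 mm behind the grasp point. The pads swing forward as they close: fully open they stand 13 mm farther back than shut.
Start: joints at [1.048, 0.434, 0.025, 1.573, -0.012, 1.134, -0.075], TCP at [254.715, -570.755, 231.323] pointing down, gripper open.
Joint ranges: [-2.62, 2.62], [-0.44, 2.09], [-1.27, 1.32], [0.08, 2.57], [-1.32, 4.46], [0.12, 2], [-2.74, 2.74]. Speed limits (rad/s): [2.22, 2.22, 3.01, 3.01, 3.14, 3.14, 3.14].

INTERFACE

Orientations are given as a unit quaternion [w, x, y, z].
In Python, from bench import get_state, viewer, order gives the robot as it stands.
- The arm moves only by the shell command python3 -m crank 'ROWS'. ROWS is JSON, a list of rows, each a list of 3 entries, a list of its own where there are three numbers: the turn, a rotation vector about the tool's x, y, z as a fraction of full scale, then the shift along the tool's x, y, z as a fraction of full scale, then the closure, from 0 (fully open) to 1 (shut). In form: [[[wx, wy, wz], [x, y, z], grip], ...]. A call has 1 to 10 rows; each row is the pose to reach, as a shift and turn from the pose commanded when the call began, along the tool's axes at that moment; what a row does not reach only later rows make up. Full scale, the value 1, is 0.75 m for a shift and 90 degrees for a turn. A row lasts 1/8 s, in which the tool goes at most 62.5 mm and 10.7 degrees, less where a joint would pass 70% of its speed; a pose out of reach is approached as far as the arm can. A call with a number of a shift or a turn outside -1 to 1 is refused whole. A call with a gripper value outside its range is refused whole. The fingers move at their own pace and stop on an object; the grip force is fixed at half the most. Time passes only in rows, so rows that repeat a pose let the fingers close. It gives the time, the measured TCP pose, the force and the opening at its end, in the units of the state.
- get_state(): the state, without advancing time (a new reading comes with each control period).
- viewer.snapshot(name): name is "side" or "top" or "wrist"; returns the picture (480x640x3 uint8, red, green, blue); there is no depth.
- viewer.calibration(name): a dict with "intrinsics" (3x3 intrinsics, pixels), "camera_from_world" (4x4, takes a point from world to camera coordinates). Camera axes: x right, y up, looking along -z (the intrinsics and any distortion apply to the point x, -y, -z); pixel columns grow to the right and rows downward; lengths in mm; the calibration is good to about 2 mm. The wrist camera is an equidistant fisheye: a pixel r from the principal point sees the ray r / f radians off the axis. A picture is of the moment at which its call begins: read the wrist's pose just before it. calibration takes no time and is no camera call; for the wrist camera it gives the pose at the moment of the call.
- order.close_job(): hands the job in, once; it reports no verdict.
The state is a dict: "time": time; "joints": joint angles; "qd": joint speeds; "tau": joint torques, N m; "position": TCP position; "eef_rot": TCP orientation; "wrist_force": force on the tool from outside, world axes, zero at the start; "torque": the same for the moment, N m; "finger_gap": opening from 0.0 (shut) to 1.0 (fully open).
Only numpy, scipy, OpenCV 4.12 (cv2) and the standard library are available. Lean on these libraries where they do the work, as an engineer would, in place of code of your own. Each camera call takes 0.05 s, during which the arm holds its last target. There are 200 camera calls.

## Working session

There is one attempt and no reset: what is moved stays moved. The work goes in short steps, Python scripts to look and compute and a shell command to move; the robot and the scene stay as the last step left them, time stands still between calls to the robot, and variables do not carry over. Pictures are saved under pics/ and viewed, about 8 in all and at most 12, crops included, and the job is handed in when it is done.

```bash
mkdir -p pics; python3 - <<'E'
from bench import get_state, viewer
import cv2
s=get_state()
for k in("time","position","eef_rot","wrist_force","finger_gap"):print(k,s[k])
for n in("top","side"):
    cv2.imwrite(f"pics/{n}1.png",viewer.snapshot(n)[:,:,::-1]); c=viewer.calibration(n); print(n,c)
E
```

```text
time 0.0
position [ 254.44801521 -570.28395155  230.5115513 ]
eef_rot [ 0.59345435 -0.59291325  0.38539164 -0.38436843]
wrist_force [ 0.01112152 -0.91159036  0.19046054]
finger_gap 1.002450712500043
top {'intrinsics': array([[505.51411294,   0.        , 314.47308419],
       [  0.        , 505.51411294, 241.35377897],
       [  0.        ,   0.        ,   1.        ]]), 'camera_from_world': array([[-2.57774479e-02, -9.99512817e-01,  1.75969011e-02,
         6.99903531e+00],
       [ 9.96196830e-01, -2.42183862e-02,  8.36979489e-02,
        -5.47015414e+02],
       [-8.32310042e-02,  1.96874966e-02,  9.96335788e-01,
        -7.78804131e+02],
       [ 0.00000000e+00,  0.00000000e+00,  0.00000000e+00,
         1.00000000e+00]])}
side {'intrinsics': array([[478.43964441,   0.        , 316.42092379],
       [  0.        , 478.43964441, 225.88062991],
       [  0.        ,   0.        ,   1.        ]]), 'camera_from_world': array([[-7.57188769e-01, -6.52793270e-01, -2.29371943e-02,
         4.23264893e+02],
       [ 3.90380856e-01, -4.80406719e-01,  7.85373906e-01,
        -2.67893507e+02],
       [-5.23705982e-01,  5.85722059e-01,  6.18596568e-01,
        -6.18453879e+02],
       [ 0.00000000e+00,  0.00000000e+00,  0.00000000e+00,
         1.00000000e+00]])}
```

View pics/top1.png

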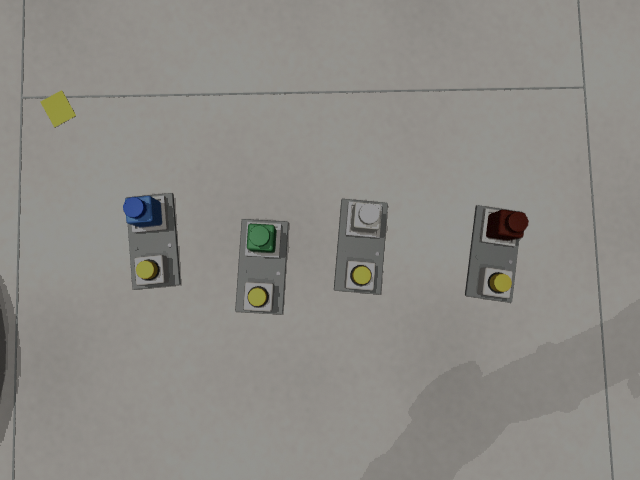

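View pics/side1.png

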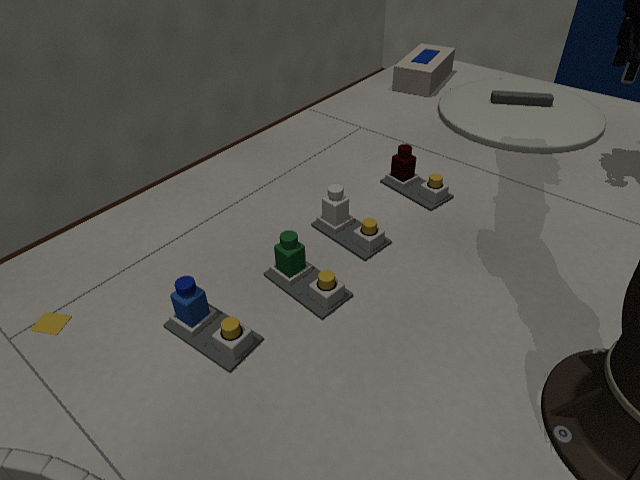

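```bash
cat > h.py <<'E'
import numpy as np, cv2
from bench import get_state, viewer
from scipy.spatial.transform import Rotation as Ro
def ray(n,uv,c=None):
    c=c or viewer.calibration(n);K=c["intrinsics"];T=c["camera_from_world"]
    p=np.linalg.solve(K,[*uv,1.]);d=T[:3,:3].T@[p[0],-p[1],-1];o=-T[:3,:3].T@T[:3,3]
    return o,d
def atz(n,uv,z):
    o,d=ray(n,uv);return o+d*(z-o[2])/d[2]
def tri(a,b):
    A=np.zeros((3,3));v=np.zeros(3)
    for o,d in(a,b):
        d=d/np.linalg.norm(d);P=np.eye(3)-np.outer(d,d);A+=P;v+=P@o
    return np.linalg.solve(A,v)
def rot():
    q=get_state()["eef_rot"];return Ro.from_quat([q[1],q[2],q[3],q[0]]).as_matrix()
def yellow(img):
    h=cv2.cvtColor(img,cv2.COLOR_RGB2HSV);m=cv2.inRange(h,(20,120,60),(35,255,255))
    n,l,s,c=cv2.connectedComponentsWithStats(m)
    return [(c[i].round(1),s[i]) for i in range(1,n) if s[i,4]>60]
E
python3 - <<'E'
from h import *
print(rot().round(3))
for n in("top","side"):
    im=cv2.imread(f"pics/{n}1.png")[:,:,::-1]
    for c,s in yellow(im.copy()):print(n,c,s,atz(n,c,58).round(1))
im=cv2.imread("pics/top1.png")[185:320,110:550];t=cv2.resize(im,None,fx=1.8,fy=1.8,interpolation=2)
cv2.imwrite("pics/crop_t.png",t)
E
```

```text
[[ 0.407 -0.001  0.913]
 [-0.913  0.001  0.407]
 [-0.001 -1.    -0.   ]]
top [ 57.7 108.4] [ 41  91  35  36 702] [758.6 383.1  58. ]
top [145.4 269.6] [136 260  21  19 284] [507.7 248.7  58. ]
top [361.2 274.8] [352 266  19  19 277] [491.7 -75.3  58. ]
top [500.2 282.4] [490 274  22  18 313] [ 474.8 -285.9   58. ]
top [256.7 296.5] [248 287  18  20 271] [463.2  82.7  58. ]
side [435.2 180.1] [429 174  14  14 147] [ 471.2 -277.5   58. ]
side [368.9 225.6] [362 218  15  16 196] [488.1 -67.3  58. ]
side [325.9 279.2] [318 270  17  20 262] [459.8  89.6  58. ]
side [ 50.6 322.9] [ 30 312  42  23 563] [717.1 420.4  58. ]
side [229.7 327.1] [221 317  18  22 327] [504.8 254.6  58. ]
```

View pics/crop_t.png

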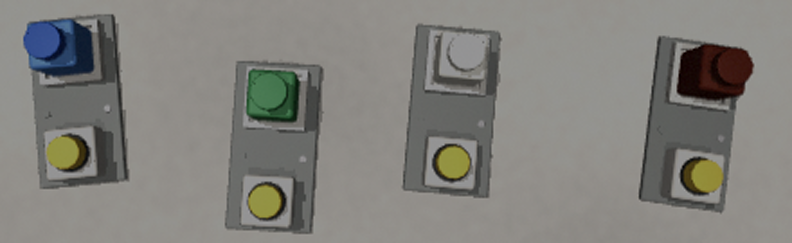

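```bash
python3 - <<'E'
from h import *
R=rot()
K={"brown":(502.5,282.6),"white":(361.3,274.8),"blue":(145.2,269.5),"green":(256.9,296.5)}
for k,v in K.items():print(k,atz("top",v,58).round(1))
b=atz("top",K["brown"],58);b[2]=110
print((R.T@(b-[254.715,-570.755,231.323])/750).round(4))
E
```

```text
brown [ 474.4 -289.3   58. ]
white [491.7 -75.4  58. ]
blue [507.9 249.   58. ]
green [463.2  82.4  58. ]
[-0.223   0.162   0.4205]
```

```bash
python3 -m crank '[[[0,0,0],[-0.223,0.1,0.4205],1],[[0,0,0],[-0.223,0.162,0.4205],1],[[0,0,0],[-0.223,0.162,0.4205],1],[[0,0,0],[-0.223,0.162,0.4205],1],[[0,0,0],[-0.223,0.162,0.4205],1],[[0,0,0],[-0.223,0.162,0.4205],1],[[0,0,0],[-0.223,0.162,0.4205],1],[[0,0,0],[-0.223,0.162,0.4205],1],[[0,0,0],[-0.223,0.162,0.4205],1],[[0,0,0],[-0.223,0.162,0.4205],1]]'
python3 - <<'E'
from h import *
s=get_state();print(s["position"],s["wrist_force"],s["finger_gap"]);print(rot().round(3))
c=viewer.calibration("wrist");print(c)
cv2.imwrite("pics/w1.png",viewer.snapshot("wrist")[:,:,::-1])
T=c["camera_from_world"];Km=c["intrinsics"]
for p in([474.4,-289.3,58],s["position"]):
    q=T[:3,:3]@np.array(p)+T[:3,3];q=np.array([q[0],-q[1],-q[2]]);r=np.hypot(*q[:2]);t=np.arctan2(r,q[2]);print(Km[:2,2]+Km[0,0]*t*q[:2]/r)
E
```

```text
time: 1.35
position: [473.9, -290.9, 110.2]
eef_rot: [-0.593, 0.593, -0.385, 0.386]
wrist_force: [-0.7, -0.5, -0.2]
finger_gap: 0.001
[ 473.88796813 -290.94284139  110.19250937] [-0.73454084 -0.47224286 -0.16908262] 0.0006505583923093825
[[ 0.405  0.     0.914]
 [-0.914 -0.001  0.405]
 [ 0.001 -1.    -0.   ]]
{'intrinsics': array([[371.64829954,   0.        , 314.03052686],
       [  0.        , 371.64829954, 233.49126677],
       [  0.        ,   0.        ,   1.        ]]), 'camera_from_world': array([[ 4.05470893e-01, -9.14106487e-01,  1.63877880e-03,
        -4.57695112e+02],
       [ 8.77935214e-01,  3.88925789e-01, -2.79224803e-01,
        -3.01088865e+02],
       [ 2.54603840e-01,  1.14656272e-01,  9.60224361e-01,
        -3.50121161e+02],
       [ 0.00000000e+00,  0.00000000e+00,  0.00000000e+00,
         1.00000000e+00]])}
[312.60626959 257.37231885]
[315.40208888 301.29770753]
```

View pics/w1.png

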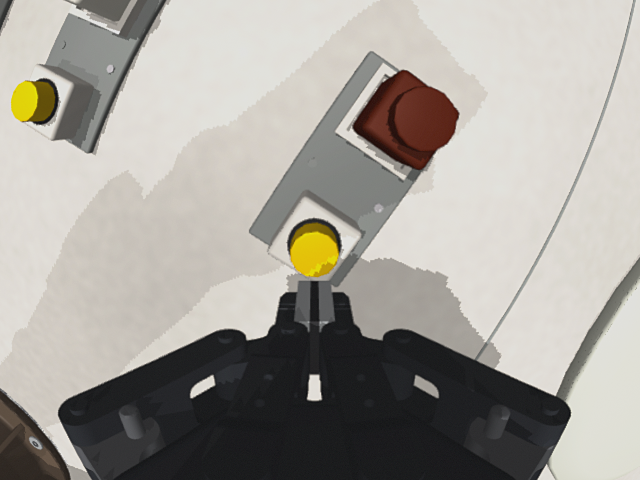

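```bash
python3 -m crank '[[[0,0,0],[0.001,0.03,0.003],1],[[0,0,0],[0.001,0.05,0.003],1],[[0,0,0],[0.001,0.06,0.003],1],[[0,0,0],[0.001,0.06,0.003],1],[[0,0,0],[0.001,0.06,0.003],1],[[0,0,0],[0.001,0.06,0.003],1]]'
python3 -m crank '[[[0,0,0],[0,0.002,0],1],[[0,0,0],[0,0.004,0],1],[[0,0,0],[0,0.006,0],1],[[0,0,0],[0,0.008,0],1],[[0,0,0],[0,0.010,0],1]]'
python3 - <<'E'
from h import *
cv2.imwrite("pics/w2.png",cv2.resize(viewer.snapshot("wrist")[180:340,210:420,::-1],None,fx=3,fy=3))
E
```

```text
time: 2.15
position: [477.3, -289.4, 65.4]
eef_rot: [0.593, -0.593, 0.385, -0.385]
wrist_force: [-0.3, -0.2, 0.5]
finger_gap: -0.002
time: 2.78
position: [476.9, -289.3, 57.3]
eef_rot: [-0.593, 0.593, -0.385, 0.385]
wrist_force: [-1.5, -0.4, 3.5]
finger_gap: -0.0
```

View pics/w2.png

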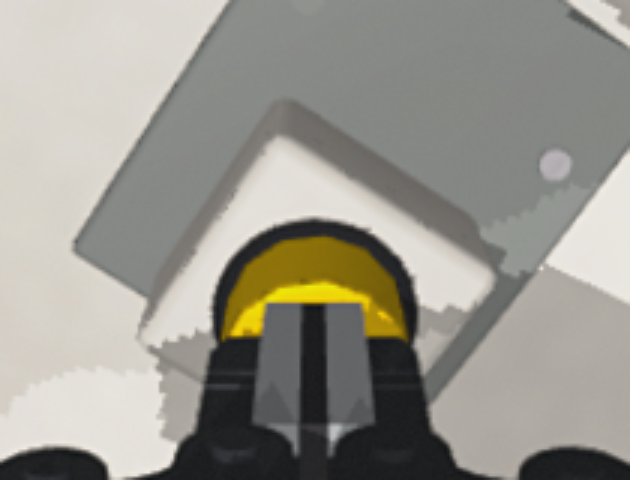

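Tip sits on the brown key, centred, with a contact force of about 3.5 N at z≈57.5. Next I press on to about 10.5 mm of travel.

```bash
python3 -m crank '[[[0,0,0],[0,0.002,0],1],[[0,0,0],[0,0.004,0],1],[[0,0,0],[0,0.006,0],1],[[0,0,0],[0,0.008,0],1],[[0,0,0],[0,0.010,0],1],[[0,0,0],[0,0.012,0],1],[[0,0,0],[0,0.0135,0],1],[[0,0,0],[0,0.0135,0],1]]'
python3 -m crank '[[[0,0,0],[0,-0.005,0],1],[[0,0,0],[0,-0.03,0],1],[[0,0,0],[0,-0.084,0],1],[[0,0,0],[0,-0.084,0],1],[[0,0,0],[0,-0.084,0],1],[[0,0,0],[0,-0.084,0],1]]'
python3 - <<'E'
from h import *
s=get_state();R=rot()
for n,p in(("white",[491.7,-75.4]),("blue",[507.9,249])):
    t=np.array([*p,110]);print(n,(R.T@(t-s["position"])/750).round(4))
cv2.imwrite("pics/w3.png",cv2.resize(viewer.snapshot("wrist")[130:330,200:460,::-1],None,fx=3,fy=3))
E
```

```text
time: 3.82
position: [476.9, -289.2, 47.0]
eef_rot: [-0.593, 0.593, -0.385, 0.385]
wrist_force: [-0.9, -0.2, -0.6]
finger_gap: 0.004
time: 4.58
position: [476.2, -289.0, 109.2]
eef_rot: [-0.593, 0.593, -0.385, 0.384]
wrist_force: [0.1, 0.0, -0.1]
finger_gap: 0.003
white [-0.2516 -0.0008  0.1349]
blue [-6.378e-01 -5.000e-04  3.308e-01]
```

View pics/w3.png

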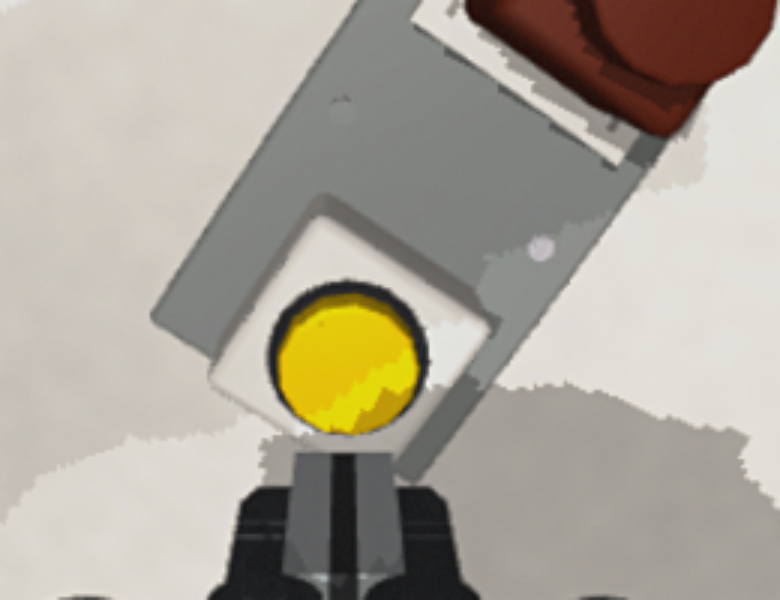

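```bash
python3 -m crank '[[[0,0,0],[-0.2505,0,0.137],1],[[0,0,0],[-0.2505,0,0.137],1],[[0,0,0],[-0.2505,0,0.137],1],[[0,0,0],[-0.2505,0,0.137],1],[[0,0,0],[-0.2505,0,0.137],1],[[0,0,0],[-0.2505,0,0.137],1],[[0,0,0],[-0.2505,0,0.137],1]]'
python3 - <<'E'
from h import *
s=get_state();print(s["position"]);c=viewer.calibration("wrist")
cv2.imwrite("pics/w4.png",viewer.snapshot("wrist")[:,:,::-1])
T=c["camera_from_world"];Km=c["intrinsics"]
for p in([491.7,-75.4,58],s["position"]):
    q=T[:3,:3]@np.array(p)+T[:3,3];q=np.array([q[0],-q[1],-q[2]]);r=np.hypot(*q[:2]);t=np.arctan2(r,q[2]);print(Km[:2,2]+Km[0,0]*t*q[:2]/r)
E
```

```text
time: 5.5
position: [493.9, -77.3, 109.9]
eef_rot: [-0.593, 0.593, -0.386, 0.385]
wrist_force: [-0.6, 0.0, 0.2]
finger_gap: -0.003
[493.94383156 -77.30545654 109.93407749]
[310.21227172 261.49008246]
[315.37699435 301.25716365]
```

View pics/w4.png

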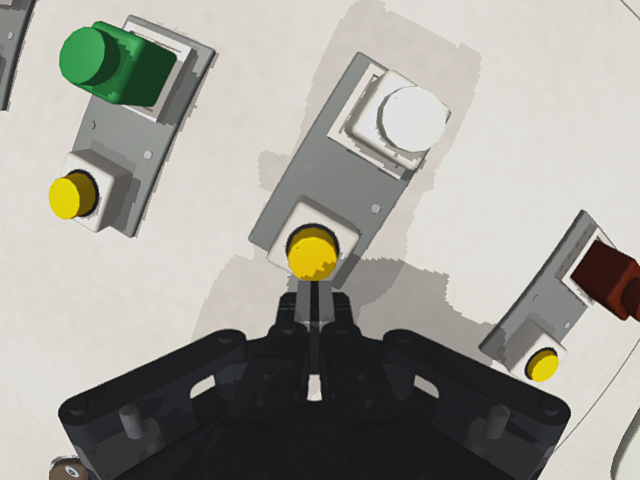

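```bash
python3 -m crank '[[[0,0,0],[-0.002,0.03,-0.001],1],[[0,0,0],[-0.002,0.05,-0.001],1],[[0,0,0],[-0.002,0.0605,-0.001],1],[[0,0,0],[-0.002,0.0605,-0.001],1],[[0,0,0],[-0.002,0.0605,-0.001],1],[[0,0,0],[-0.002,0.0605,-0.001],1]]'
python3 -m crank '[[[0,0,0],[0,0.002,0],1],[[0,0,0],[0,0.004,0],1],[[0,0,0],[0,0.006,0],1],[[0,0,0],[0,0.008,0],1],[[0,0,0],[0,0.010,0],1]]'
python3 -m crank '[[[0,0,0],[0,0.002,0],1],[[0,0,0],[0,0.004,0],1],[[0,0,0],[0,0.006,0],1],[[0,0,0],[0,0.008,0],1],[[0,0,0],[0,0.010,0],1],[[0,0,0],[0,0.012,0],1]]'
```

```text
time: 6.3
position: [493.3, -74.8, 65.3]
eef_rot: [0.593, -0.593, 0.385, -0.385]
wrist_force: [-0.8, 0.3, -1.1]
finger_gap: -0.003
time: 6.92
position: [492.9, -74.8, 57.3]
eef_rot: [-0.593, 0.593, -0.385, 0.385]
wrist_force: [-0.9, -0.3, 3.1]
finger_gap: -0.002
time: 7.68
position: [492.9, -74.8, 48.2]
eef_rot: [-0.593, 0.593, -0.385, 0.385]
wrist_force: [-0.9, 0.1, 3.0]
finger_gap: 0.001
```

```bash
python3 -m crank '[[[0,0,0],[0,0.0015,0],1],[[0,0,0],[0,0.0015,0],1],[[0,0,0],[0,-0.005,0],1],[[0,0,0],[0,-0.03,0],1],[[0,0,0],[0,-0.083,0],1],[[0,0,0],[0,-0.083,0],1],[[0,0,0],[0,-0.083,0],1],[[0,0,0],[0,-0.083,0],1]]'
python3 -m crank '[[[0,0,0],[-0.3856,0,0.1952],1],[[0,0,0],[-0.3856,0,0.1952],1],[[0,0,0],[-0.3856,0,0.1952],1],[[0,0,0],[-0.3856,0,0.1952],1],[[0,0,0],[-0.3856,0,0.1952],1],[[0,0,0],[-0.3856,0,0.1952],1],[[0,0,0],[-0.3856,0,0.1952],1],[[0,0,0],[-0.3856,0,0.1952],1],[[0,0,0],[-0.3856,0,0.1952],1]]'
python3 - <<'E'
from h import *
s=get_state();print(s["position"]);print(rot().round(3))
cv2.imwrite("pics/w5.png",viewer.snapshot("wrist")[:,:,::-1])
E
```

```text
time: 8.68
position: [492.2, -74.7, 109.8]
eef_rot: [-0.593, 0.593, -0.385, 0.384]
wrist_force: [0.9, -0.4, -1.2]
finger_gap: -0.004
time: 9.8
position: [509.1, 246.9, 110.4]
eef_rot: [-0.592, 0.593, -0.386, 0.386]
wrist_force: [0.0, -0.3, 0.3]
finger_gap: -0.0
[509.07248556 246.91037565 110.44699334]
[[ 0.405 -0.     0.914]
 [-0.914 -0.001  0.405]
 [ 0.001 -1.    -0.001]]
```

View pics/w5.png

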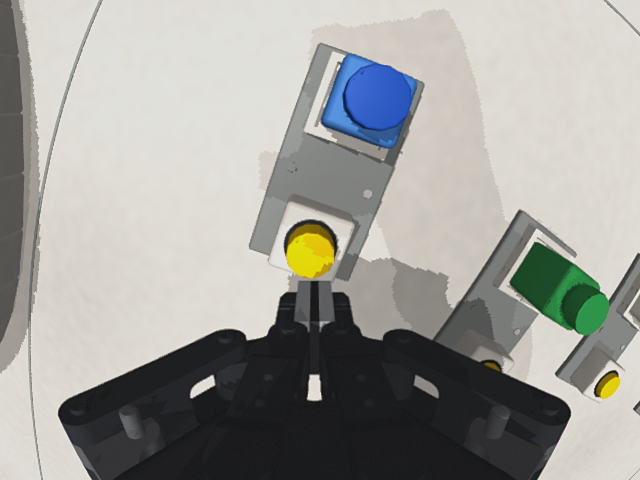

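```bash
python3 -m crank '[[[0,0,0],[-0.0015,0.03,0],1],[[0,0,0],[-0.0015,0.05,0],1],[[0,0,0],[-0.0015,0.061,0],1],[[0,0,0],[-0.0015,0.061,0],1],[[0,0,0],[-0.0015,0.061,0],1],[[0,0,0],[-0.0015,0.061,0],1]]'
python3 -m crank '[[[0,0,0],[0,0.002,0],1],[[0,0,0],[0,0.004,0],1],[[0,0,0],[0,0.006,0],1],[[0,0,0],[0,0.008,0],1],[[0,0,0],[0,0.010,0],1]]'
python3 -m crank '[[[0,0,0],[0,0.002,0],1],[[0,0,0],[0,0.004,0],1],[[0,0,0],[0,0.006,0],1],[[0,0,0],[0,0.008,0],1],[[0,0,0],[0,0.010,0],1],[[0,0,0],[0,0.012,0],1]]'
```

```text
time: 10.6
position: [508.7, 250.2, 65.3]
eef_rot: [0.593, -0.593, 0.385, -0.385]
wrist_force: [0.1, -0.3, 0.1]
finger_gap: -0.001
time: 11.22
position: [508.3, 250.0, 57.3]
eef_rot: [-0.593, 0.593, -0.385, 0.385]
wrist_force: [-0.8, 0.3, 2.7]
finger_gap: -0.002
time: 11.98
position: [508.3, 250.0, 48.2]
eef_rot: [-0.593, 0.593, -0.385, 0.385]
wrist_force: [-0.5, -0.3, 2.8]
finger_gap: -0.002
```

Same small final step as white, then retreat straight up and away toward the robot for a clear overview.

```bash
python3 -m crank '[[[0,0,0],[0,0.0015,0],1],[[0,0,0],[0,0.0015,0],1],[[0,0,0],[0,-0.005,0],1],[[0,0,0],[0,-0.03,0],1],[[0,0,0],[0,-0.1,0],1],[[0,0,0],[0,-0.18,0],1],[[0,0,0],[0,-0.25,0],1],[[0,0,0],[0,-0.25,0],1],[[0,0,0],[0,-0.25,0],1],[[0,0,0],[0,-0.25,0],1]]'
python3 -m crank '[[[0,0,0],[-0.15,0,0],1],[[0,0,0],[-0.15,0,0],1],[[0,0,0],[-0.15,0,0],1],[[0,0,0],[-0.15,0,0],1],[[0,0,0],[-0.15,0,0],1]]'
python3 - <<'E'
from h import *
a=viewer.snapshot("side")[130:380,150:470,::-1];t=viewer.snapshot("top")[185:320,110:550,::-1]
a=cv2.resize(a,(480,375));t=cv2.resize(t,(704,216));b=np.zeros((591,704,3),np.uint8);b[:375,:480]=a;b[375:]=t
cv2.imwrite("pics/f.png",b)
E
```

```text
time: 13.22
position: [507.5, 249.5, 234.4]
eef_rot: [-0.592, 0.594, -0.385, 0.384]
wrist_force: [-0.1, -0.5, 0.1]
finger_gap: -0.0
time: 13.85
position: [463.2, 351.1, 235.2]
eef_rot: [-0.592, 0.593, -0.385, 0.386]
wrist_force: [0.6, -0.4, -0.2]
finger_gap: -0.0
```

View pics/f.png

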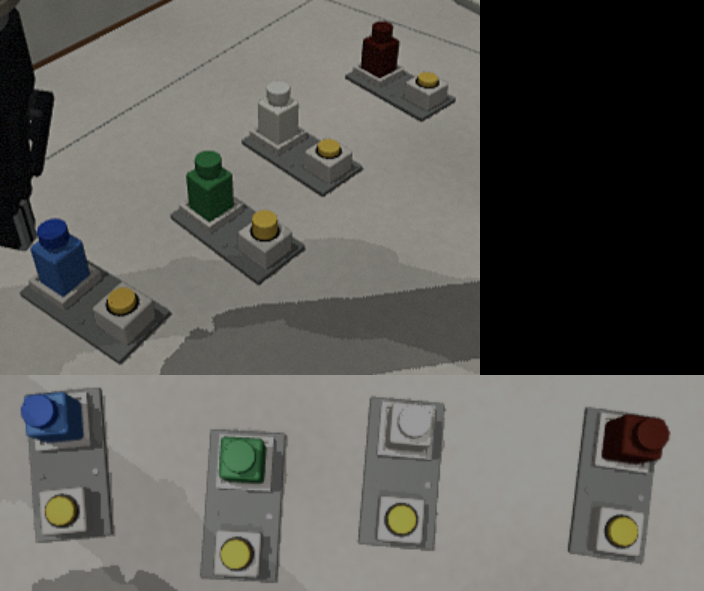

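The brown, white and blue keys are sunk and still proud of their pedestals. Green is fully up, the bottles stand in their nests, and the arm is clear.

```bash
python3 -m crank '[[[0,0,0],[0,0,0],1],[[0,0,0],[0,0,0],1]]'; python3 -c "
from bench import order;print(order.close_job())"
```

```text
time: 14.2
position: [462.6, 352.4, 235.9]
eef_rot: [0.593, -0.593, 0.385, -0.385]
wrist_force: [0.3, 0.3, 0.7]
finger_gap: -0.003
the job is handed in; nothing more can be done
None
```

I tapped the keys in order (brown, white, blue) with the shut fingertips, then handed the job in at 14.2 s with the arm parked well clear.

- **Depth:** each key was taken to about 10–11 mm of its 16 mm travel, so more than half way and short of the stop. This comes from fingertip height (contact by about 57.5 mm, lowest about 47.4 mm); I had no direct reading of key travel.
- **Force:** every reading during the taps was 3.5 N or less. Force is reported only at the end of each move, so a brief peak in between would not have shown.
- **Final pictures:** the three keys are sunk but still proud of their pedestals, the green key is fully up, and all four bottles look undisturbed in their nests.
- **Disagreement:** the first key positions from the top and side cameras differed by up to about 10 mm, because the side view included the sides of the keys. I used the top view and corrected it with the wrist camera before each tap. At the end of the brown press the force read about 0 N, unlike the roughly 3 N while moving, but the picture afterwards showed that key down.

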